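# Fold out the spout and empty the hazelnut carton into the bowl

### The arm

A 6-joint arm with a two-finger parallel gripper is mounted at the origin on a cart in front of the work surface, level with it; the furniture and walls round the work are solid. World frame = base frame: x ahead of the robot, y to its left, z up, the work surface at z = 0. Lengths are in m, angles in rad, forces in N, time in s.
With the tool pointing down it reaches from about 0.15 to 0.775 m from the base axis. Payload 6.1 kg.
Tool frame: the origin (TCP) lies at the very end of the fingers, on their centre line; the grasp point (between the pads) lies 19 mm behind it; z points along the fingers, y is the line along which they close (so a half turn about z gives the same grasp; the last joint's range is limited). The gripper opens to 85 mm and grips with 20 to 120 N. Pads are 22 mm wide; open, the fingers measure 114 mm over their backs; the gripper's body (76 mm by 85 mm) begins 54 mm behind the grasp point. The pads swing forward as they close: fully open they stand 13 mm farther back than shut.
Start: joints at [1.174, 0.126, -0.04, 1.405, 0, 1.571], TCP at [0.203, 0.484, 0.211] pointing down, gripper open.
Joint ranges: [-2.72, 2.72], [-0.95, 1.95], [-1.27, 1.35], [-1.78, 2.02], [-1.46, 1.47], [-3.14, 3.14]. Speed limits (rad/s): [2.39, 2.39, 3.01, 3.14, 3.14, 3.14].

### API

Orientations are given as a unit quaternion [x, y, z, w].
In Python, from plant import sense, imaging, job, models gives the robot as it stands.
- The arm moves only by the tool drive_tool, never from a script. Its argument "series" is a list of rows, each an object with "translation": the shift along the tool's x, y, z in normalised numbers (1 is 0.6 m), a list of three; "rot": the turn, a rotation vector about the tool's x, y, z in normalised numbers (1 is 2 rad), a list of three. In form: [{"translation": [x, y, z], "rot": [wx, wy, wz]}, ...]. A call has 1 to 20 rows; each row is the pose to reach, as a shift and turn from the pose commanded when the call began, along the tool's axes at that moment; what a row does not reach only later rows make up. A row lasts 1/10 s, in which the tool goes at most 50 mm and 8.59 degrees, less where a joint would pass 70% of its speed; a pose out of reach is approached as far as the arm can. A shift or turn number past 1, either way, is cut back to 1. A call with a gripper value outside its range is refused whole. "gripper" is the opening, from -1 (shut) to 1 (fully open), set as the call begins (left out, the last holds). The fingers move at their own pace and stop on an object; "squeeze" is the grip in N (left out, the last holds). Time passes only in rows, so rows that repeat a pose let the fingers close. It gives the time, the measured TCP pose, the force, the opening and the grip force at its end, in the units of the state.
- sense(): the state, without advancing time (a new reading comes with each control period).
- imaging.grab_frame(name): name is "scene" or "top" or "wrist"; returns the picture (420x560x3 uint8, red, green, blue); there is no depth.
- imaging.camera_params(name): a dict with "fx", "fy", "cx", "cy" (pixels), "distortion" ([k1, k2, p1, p2, k3] as OpenCV has them; the pictures are not rectified), "position" and "attitude" of the camera in the world; the wrist camera has in their place "T_tool_cam" (4x4, takes a point from camera to tool coordinates, whose origin is the TCP and whose axes are the flange's). Camera axes: x right, y down, z forward; pixel columns grow to the right and rows downward; lengths in m; the calibration is good to about 2 mm. A picture is of the moment at which its call begins: read the wrist's pose just before it. camera_params takes no time and is no camera call.
- job.finish_job(): hands the job in; it is judged then, once.
Trained networks look in the newest picture that a camera, given by its name, has taken for a name from the list of things; names that differ only in an ending like _2 or _b are one class to them, and where a whole thing is asked for, a point or a joint stands for the part that bears it (a point fixed in the world has none). Each returns a list of dicts, best first, with "conf" (0 to 1); they miss things now and then, are a little off and sometimes report something else, mostly with a low value. They report only what shows in the picture. A call takes as long as a camera call. They do not tell look-alikes from the thing itself.
- models.boxes_of(query, camera): "uv" ([column, row] in pixels, amid what is visible of it).
The state is a dict: "t": time; "qpos": joint angles; "joint_vel": joint speeds; "joint_efforts": joint torques, N m; "position": TCP position; "tcp_rot": TCP orientation; "force": force on the tool from outside, world axes, zero at the start; "moment": the same for the moment, N m; "gripper_width": finger opening in m; "grip_force": force on a finger pad.
Only numpy, scipy, OpenCV 4.12 (cv2) and the standard library are available. Lean on these libraries where they do the work, as an engineer would, in place of code of your own. Each camera call takes 0.05 s, during which the arm holds its last target. There are 200 camera calls.

### The job

Empty the hazelnuts from the small carton into the serving bowl: with the carton standing, pull its folded spout all the way out, then tip all six nuts out through it into the bowl without spilling, and stand the empty carton upright on the worktop again, beside the bowl. Leave the bowl, the salt and pepper shakers and the mug where they are.

Things in the scene. Friction and masses are not known exactly. Their poses are not given: they have to be found in the camera images.
- carton: Small brown carton standing on the worktop: 52 mm thick (its x), 80 wide (its y), 150 tall (its z), 3 mm board, 0.3 to 0.5 kg with the nuts. Origin: centre of the underside. The broad faces (+x, -x) are flat, free to grip; the -x one has a clear window low down; facing it, the folded grey metal spout is in the narrow side on the left (+y), near the top. Nuts loose on its floor.
- spout (a joint): Opening of the spout in rad: 0 folded flush into the carton's +y side, 0.90 fully out at its stop. A metal plate 41 mm wide, 44 high, hinged along its lower edge, so its upper edge swings out to the carton's +y and down; 37 mm clear between the cheeks at its sides. Stays where left (about 0.6 N at the tab moves it).
- mouth (a point): Middle of the spout's opening in the +y side, 115 mm above the underside. The nuts run along the inside of that side to reach it, so the carton must be tipped over that side a little past level, 95 to 105 degrees from upright, to empty.
- hinge (a point): Middle of the spout's hinge line, which runs along the carton's x: 39 mm out along +y from the carton's middle, 92 mm above its underside.
- tab (a point): Middle of the pull tab on the upper edge of the spout plate: 20 mm wide along the carton's x, 18 mm long, standing square out from the plate, 5 mm thick with an 8 mm deep lip turned down at its outer end. This point lies 10 mm out from the plate and 41.5 mm from the hinge line along the plate; pinch the tab across its 20 mm width.
- lip (a point): Middle of the upper edge of the spout plate, 44 mm from the hinge line: the edge over which the nuts leave when the spout is out.
- bowl: White ceramic serving bowl standing open on the worktop, 156 mm across the rim, 62 mm high, 4 mm wall, 0.45 kg, loose. Origin: centre of the underside; z up. Wall cabinets hang 0.43 m above the worktop, behind (from x = 0.62 m on) and round the right-hand corner: a tilted gripper should lean sideways or towards the robot, not towards them.
- salt: Bystander: white salt shaker, 42 mm across, 88 mm tall. Origin: centre of the underside.
- pepper: Bystander: dark pepper shaker with a white top, 42 mm across, 88 mm tall. Origin: centre of the underside.
- mug: Bystander: green and white mug, 86 mm across, 88 mm tall. Origin: middle of the underside.
- nut1: One of the six hazelnuts, brown with a paler flat base, 17 mm; at the start inside the carton on its floor. Origin: its centre.
- nut2: Another hazelnut, like nut1.
- nut3: Another hazelnut, like nut1.
- nut4: Another hazelnut, like nut1.
- nut5: Another hazelnut, like nut1.
- nut6: Another hazelnut, like nut1.
There are look-alikes about, which are no part of the job. Leave any blue or orange look-alike of the carton alone. Leave any yellow look-alike of the bowl alone.

How it is judged:
On the way, in this order (a step that is already met when the one before it is completed fails the run):
1. with the carton still standing upright on the worktop, its spout is pulled out (at least 0.75 rad of 0.90) (value of joint spout above 0.75 rad and angle between carton's own z axis and vertical below 0.12 rad and height (world z) of carton below 0.01 m), for 0.2 s.
2. all six hazelnuts are in the bowl (horizontal distance between each of nut1, nut2, nut3, nut4, nut5, nut6 and bowl below 0.07 m and z of nut1 in the frame of bowl between 0.0115 and 0.062 m and z of nut2 in the frame of bowl between 0.0115 and 0.062 m and z of nut3 in the frame of bowl between 0.0115 and 0.062 m and z of nut4 in the frame of bowl between 0.0115 and 0.062 m and z of nut5 in the frame of bowl between 0.0115 and 0.062 m and z of nut6 in the frame of bowl between 0.0115 and 0.062 m), for 0.2 s.
At the end, for the whole second after the job is handed in: All six nuts lie inside the bowl (within 70 mm of its axis and below its rim), the bowl stands level on the worktop, and the carton stands upright (within 0.12 rad) at rest on the worktop beside it (middles over 90 mm apart), let go (all of step 2 and angle between carton's own z axis and vertical below 0.12 rad and height (world z) of each of carton, bowl below 0.008 m and linear speed of carton below 0.02 m/s and horizontal distance between carton and bowl above 0.09 m and angle between bowl's own z axis and vertical below 0.1 rad); the robot touches nothing.
It fails at once if the bowl is shifted by more than 40 mm (distance of bowl from where it was at the start of the episode above 0.04 m).
It fails at once if the salt shaker is shifted by more than 30 mm or tipped over (distance of salt from where it was at the start of the episode above 0.03 m or angle between salt's own z axis and vertical above 0.4 rad).
It fails at once if the pepper shaker is shifted by more than 30 mm or tipped over (distance of pepper from where it was at the start of the episode above 0.03 m or angle between pepper's own z axis and vertical above 0.4 rad).
It fails at once if the mug is shifted by more than 30 mm or tipped over (distance of mug from where it was at the start of the episode above 0.03 m or angle between mug's own z axis and vertical above 0.4 rad).
It also fails if it takes over 64 s, if anything falls off the work surface, if the arm or the gripper's body presses on something with over 40 N, if the wrist force passes 120 N, or if a joint passes its speed limit or range.

## Working session

There is one attempt and no reset: what is moved stays moved. The work goes in short steps, Python scripts to look and compute and a tool call to move; the robot and the scene stay as the last step left them, time stands still between calls to the robot, and variables do not carry over. Pictures are saved under pics/ and viewed, at most 10 in all, crops included, and the job is handed in when it is done.

Besides the shell and the picture viewer there is one more tool, called after ">>>" as name([rows], argument=value, ...), one row to a line, values as JSON. drive_tool: Moves the arm, as the interface text tells. Its arguments: {"type":"object","properties":{"series":{"type":"array","items":{"type":"object","properties":{"translation":{"type":"array","items":{"type":"number"}},"rot":{"type":"array","items":{"type":"number"}}}}},"gripper":{"type":"number"},"squeeze":{"type":"number"}},"required":["series"]}

```bash
ls; mkdir -p pics; python3 - <<'E'
from plant import sense, imaging, job, models
import cv2,numpy as np
s=sense();print({k:np.round(v,3).tolist() for k,v in s.items()})
a=[]
for c in ["scene","top"]:
    im=imaging.grab_frame(c);cv2.imwrite(f"pics/{c}0.png",im[:,:,::-1])
    p=imaging.camera_params(c);print(c,p)
    for q in ["carton","bowl","salt","pepper","mug","tab","mouth"]:
        print(q,[(np.round(d["uv"]).tolist(),round(d["conf"],2)) for d in models.boxes_of(q,c)])
print(imaging.camera_params("wrist"))
E
```

```text
pics
{'t': 0.0, 'qpos': [1.174, 0.126, -0.041, 1.405, 0.0, 1.571], 'joint_vel': [0.001, 0.001, -0.001, -0.0, 0.002, 0.0], 'joint_efforts': [-0.0, -43.591, 35.292, 0.017, 0.0, -0.0], 'position': [0.203, 0.484, 0.21], 'tcp_rot': [0.197, 0.98, -0.001, -0.0], 'force': [-0.021, 0.038, -0.672], 'moment': [-0.009, -0.024, 0.003], 'grip_force': 0.0, 'gripper_width': 0.086}
scene {'fx': 509.5501272430276, 'fy': 509.5501272430276, 'cx': 282.9698402465173, 'cy': 208.41514730566047, 'distortion': array([0.02943905, 0.        , 0.        , 0.        , 0.        ]), 'position': array([-0.6399865 ,  0.66279728,  1.26436371]), 'attitude': array([-0.48080278,  0.77743394, -0.34132568,  0.21891082])}
carton [([254.0, 245.0], 0.8), ([188.0, 277.0], 0.74)]
bowl [([342.0, 216.0], 0.63)]
salt [([320.0, 178.0], 0.64)]
pepper [([292.0, 183.0], 0.77)]
mug [([255.0, 199.0], 0.9)]
tab []
mouth [([129.0, 276.0], 0.85), ([255.0, 248.0], 0.68), ([187.0, 280.0], 0.58)]
top {'fx': 430.89587837925905, 'fy': 430.89587837925905, 'cx': 284.1714240705654, 'cy': 204.82638407259313, 'distortion': array([0.03496265, 0.    
[... 371 characters left out ...]
ug [([274.0, 160.0], 0.56)]
tab [([160.0, 237.0], 0.61), ([218.0, 226.0], 0.56)]
mouth [([117.0, 210.0], 0.7), ([234.0, 229.0], 0.56), ([163.0, 225.0], 0.56)]
{'fx': 326.2348114810986, 'fy': 326.2348114810986, 'cx': 277.67959511579363, 'cy': 208.64451876482426, 'distortion': array([0.00815715, 0.        , 0.        , 0.        , 0.        ]), 'T_tool_cam': array([[-4.31489927e-04, -9.55671513e-01, -2.94434666e-01,
         7.49232438e-02],
       [ 9.99999881e-01, -3.45540438e-04, -3.43936139e-04,
        -1.13060191e-03],
       [ 2.26950887e-04, -2.94434780e-01,  9.55671549e-01,
        -1.62231284e-01],
       [ 0.00000000e+00,  0.00000000e+00,  0.00000000e+00,
         1.00000000e+00]])}
```

View pics/scene0.png

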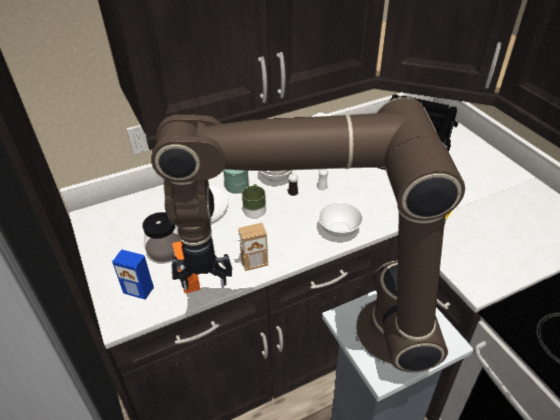

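View pics/top0.png

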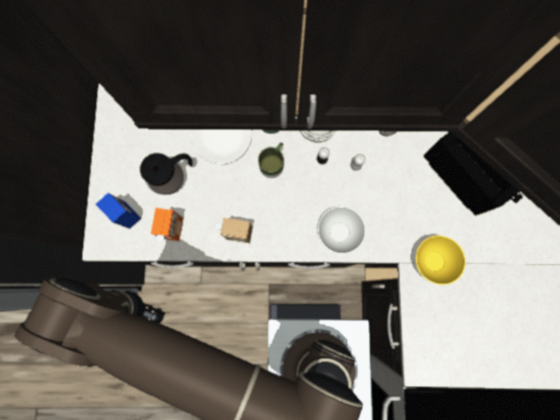

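The brown carton shows in scene (254,246) and top (236,229). The look-alikes are blue at scene (132,275) and orange at (185,270). The white bowl is at top (341,229) and the yellow one at (440,259). The brown carton and the white bowl fit the description. I'll confirm with an enlarged crop and measure.

```bash
cat > h.py <<'E'
from plant import sense, imaging, job, models
import cv2,numpy as np
from scipy.spatial.transform import Rotation as R
np.set_printoptions(precision=4,suppress=True)
def cam(c,st=None):
    p=imaging.camera_params(c);K=np.array([[p["fx"],0,p["cx"]],[0,p["fy"],p["cy"]],[0,0,1]])
    if "position" in p: T=np.eye(4);T[:3,:3]=R.from_quat(p["attitude"]).as_matrix();T[:3,3]=p["position"]
    else:
        B=np.eye(4);B[:3,:3]=R.from_quat(st["tcp_rot"]).as_matrix();B[:3,3]=st["position"];T=B@p["T_tool_cam"]
    return K,p["distortion"],T
def atz(c,uv,z,st=None):
    K,D,T=cam(c,st);n=cv2.undistortPoints(np.array([[uv]],float),K,D)[0,0]
    d=T[:3,:3]@[*n,1];return T[:3,3]+d*(z-T[2,3])/d[2]
def proj(c,P,st=None):
    K,D,T=cam(c,st);Q=(np.atleast_2d(P)-T[:3,3])@T[:3,:3]
    return cv2.projectPoints(Q,np.zeros(3),np.zeros(3),K,D)[0][:,0]
E
python3 - <<'E'
from h import *
im=cv2.imread("pics/top0.png");sc=cv2.imread("pics/scene0.png")
a=cv2.resize(im[195:265,190:290],None,fx=5,fy=5,interpolation=cv2.INTER_CUBIC)
b=cv2.resize(sc[205:285,215:275],None,fx=4.375,fy=4.375,interpolation=cv2.INTER_CUBIC)
cv2.imwrite("pics/crop0.png",np.hstack([a,b]))
print("bowl rim",atz("top",(341.5,229),.062))
hs=cv2.cvtColor(im,cv2.COLOR_BGR2HSV)
for n,uv,z in [("mug",(271,161),.088),("pep",(323,155),.088),("salt",(359,159),.088),("cartoncentre",(236,228),.15),("orange",(166,223),.15),("tabL",(218,226),.135)]:print(n,atz("top",uv,z))
E
```

```text
bowl rim [ 0.4342 -0.0701  0.062 ]
mug [0.6494 0.1565 0.088 ]
pep [ 0.6709 -0.0111  0.088 ]
salt [ 0.6583 -0.1268  0.088 ]
cartoncentre [0.4228 0.2561 0.15  ]
orange [0.4364 0.4646 0.15  ]
tabL [0.4306 0.3121 0.135 ]
```

View pics/crop0.png

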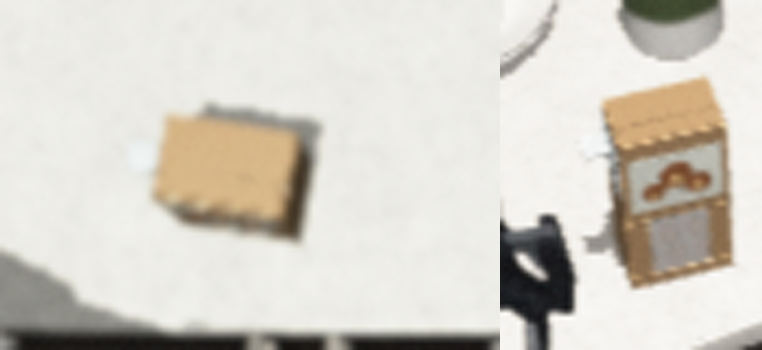

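The crop confirms it: plain brown carton, with the spout tab at top pixel (218.4,225.6) on its left (+y) side and the window facing the robot. I'll compute its yaw and the move to a pre-pose above the tab.

```bash
cat >> h.py <<'E'
def Tm(p,Rm): T=np.eye(4);T[:3,:3]=Rm;T[:3,3]=p;return T
def carton(c,yaw): return Tm([c[0],c[1],0],R.from_euler('z',yaw).as_matrix())
def tool(Tc,y,z,th,x=0):
    "tool pose in world: TCP at carton (x,y,z), closing along carton x, pointing down turned by th towards +y"
    d=np.array([0,np.sin(th),-np.cos(th)]);yy=np.array([1.,0,0]);xx=np.cross(yy,d)
    return Tc@Tm([x,y,z],np.c_[xx,yy,d])
def rel(T,S=None):
    s=sense() if S is None else None
    S=Tm(s["position"],R.from_quat(s["tcp_rot"]).as_matrix()) if S is None else S
    D=np.linalg.inv(S)@T;return np.round(D[:3,3]*100,2),np.round(R.from_matrix(D[:3,:3]).as_rotvec(),3)
E
python3 - <<'E'
from h import *
P=[atz("top",(190+u/5,195+v/5),.15)[:2] for u,v in [(155,196),(286,222),(303,130),(165,116)]]
P=np.array(P);print(P,P.mean(0))
for i,j in[(1,0),(2,3)]:
    d=P[j]-P[i];print("yaw",np.arctan2(-d[0],d[1]),np.hypot(*d))
for i,j in[(0,3),(1,2)]:
    d=P[j]-P[i];print("yaw",np.arctan2(d[1],d[0]),np.hypot(*d))
Tc=carton(P.mean(0),-.12)
print(rel(tool(Tc,.055,.26,0)))
E
```

```text
[[0.404  0.3001]
 [0.389  0.222 ]
 [0.4442 0.2131]
 [0.4521 0.2958]] [0.4223 0.2577]
yaw -0.1889043217321007 0.07949644191415445
yaw -0.09463005363406304 0.08302586758711332
yaw -0.08851692956968943 0.04829641731783728
yaw -0.1588525351102636 0.055894116136908166
(array([-27.49,  -7.12,  -4.92]), array([-0.   , -0.   ,  1.294]))
```

Units first: shifts go in shares of 0.6 m and turns go in shares of 2 rad. So -27.5 cm / 60 = -0.4583, -26 cm / 60 = -0.4333, 1.294 rad / 2 = 0.647.

>>> drive_tool([
  {"translation":[-0.0833,-0.0217,-0.0333],"rot":[0,0,0.07]},
  {"translation":[-0.15,-0.0417,-0.0817],"rot":[0,0,0.14]},
  {"translation":[-0.2167,-0.0583,-0.0817],"rot":[0,0,0.21]},
  {"translation":[-0.2833,-0.075,-0.0817],"rot":[0,0,0.28]},
  {"translation":[-0.3333,-0.0883,-0.0817],"rot":[0,0,0.35]},
  {"translation":[-0.3833,-0.1,-0.0817],"rot":[0,0,0.42]},
  {"translation":[-0.4333,-0.1133,-0.0817],"rot":[0,0,0.49]},
  {"translation":[-0.4583,-0.1183,-0.0817],"rot":[0,0,0.56]},
  {"translation":[-0.4583,-0.1183,-0.0817],"rot":[0,0,0.62]},
  {"translation":[-0.4583,-0.1183,-0.0817],"rot":[0,0,0.647]},
  {"translation":[-0.4583,-0.1183,-0.0817],"rot":[0,0,0.647]},
  {"translation":[-0.4583,-0.1183,-0.0817],"rot":[0,0,0.647]},
])

```text
t: 2.0
position: [0.4291, 0.3125, 0.2598]
tcp_rot: [0.748, 0.664, 0.0, 0.0]
force: [1.1, -0.3, -1.1]
gripper_width: 0.0856
grip_force: 0.0
```

```bash
python3 - <<'E'
from h import *
s=sense();print(s["t"],s["position"],s["qpos"],s["joint_vel"])
im=imaging.grab_frame("wrist");cv2.imwrite("pics/w1.png",im[:,:,::-1])
for q in["tab","lip","hinge","carton","mouth"]:print(q,[(np.round(d["uv"]).tolist(),round(d["conf"],2)) for d in models.boxes_of(q,"wrist")])
t=imaging.grab_frame("top");cv2.imwrite("pics/t1.png",t[:,:,::-1])
Tc=carton((.4223,.2577),-.12)
C=np.array([[x,y,z,1] for z in(.15,0) for x in(-.026,.026) for y in(-.04,.04)]+[[0,.049,.1335,1],[-.01,.057,.1335,1],[.01,.057,.1335,1]])
print(proj("wrist",(C@Tc.T)[:,:3],s))
E
```

```text
2.0 [0.4291 0.3125 0.2598] [ 0.6294  0.1429  0.0874  1.5153 -0.      2.3188] [ 0.0038  0.      0.0001 -0.0001  0.001   0.0026]
tab [([280.0, 198.0], 0.66)]
lip [([281.0, 196.0], 0.64)]
hinge [([278.0, 237.0], 0.96), ([268.0, 23.0], 0.58)]
carton [([275.0, 236.0], 0.83), ([269.0, 24.0], 0.77)]
mouth [([272.0, 23.0], 0.93), ([279.0, 240.0], 0.81), ([289.0, 208.0], 0.68)]
[[250.1489 294.5864]
 [247.9947 214.4101]
 [304.9615 294.6056]
 [307.2777 214.4486]
 [258.7672 235.6072]
 [257.7925 178.9987]
 [296.2136 235.6286]
 [297.2891 179.0296]
 [277.6336 199.5129]
 [266.6551 191.0312]
 [288.6281 191.0474]]
```

View pics/w1.png

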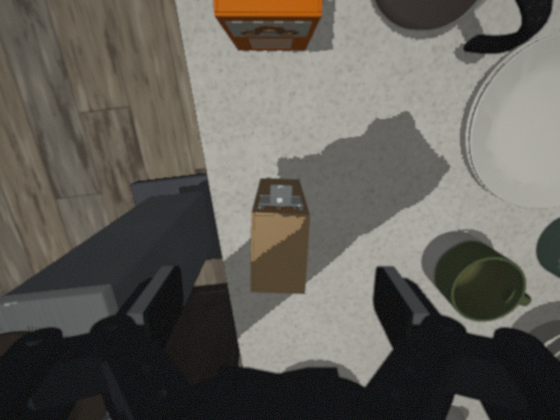

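```bash
python3 - <<'E'
import cv2
im=cv2.imread("pics/w1.png");cv2.imwrite("pics/w1c.png",cv2.resize(im[170:300,230:330],None,fx=4.6,fy=4.6,interpolation=cv2.INTER_CUBIC))
E
```

```text
(no output)
```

View pics/w1c.png

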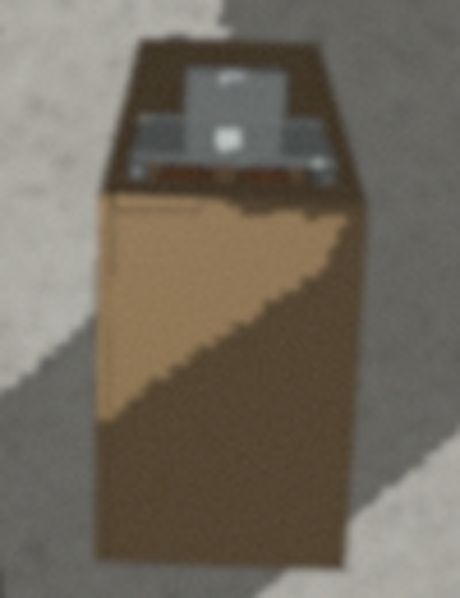

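The picture shows the carton top corners at about (252,212), (310,214), (251,292) and (305,293.5). The tab's outer end is at (271–293,185). Next is a pose fit.

```bash
python3 - <<'E'
from h import *
from scipy.optimize import least_squares
s=sense()
m=np.array([(102,192),(366,203),(97,560),(343,568),(139,42),(320,44)])/4.6+[229.5,169.5]
C=np.array([[-.026,.04,.15,1],[.026,.04,.15,1],[-.026,-.04,.15,1],[.026,-.04,.15,1],[-.026,.04,0,1],[.026,.04,0,1]])
f=lambda p:(proj("wrist",(C@carton(p[:2],p[2]).T)[:,:3],s)-m).ravel()
r=least_squares(f,[.42,.257,-.12],loss="soft_l1");print(r.x,f(r.x).reshape(-1,2))
Tc=carton(r.x[:2],r.x[2])
for a in(0,.1,.2,.3):
    c,sn=np.cos(a),np.sin(a);pt=lambda x,o,u:[x,.039+o*c+u*sn,.092+u*c-o*sn,1]
    Q=np.array([pt(-.01,.018,.0415),pt(.01,.018,.0415),pt(-.0205,0.0,.044),pt(.0205,0.0,.044)])
    print(a,((proj("wrist",(Q@Tc.T)[:,:3],s)-[229.5,169.5])*4.6).round().tolist())
E
```

```text
[ 0.4235  0.2595 -0.156 ] [[-0.8795  0.2005]
 [ 1.0772 -0.1663]
 [-0.814   0.7594]
 [ 0.5811  0.7369]
 [-0.0469 -1.6731]
 [ 0.1225 -0.7113]]
0 [[187.0, 88.0], [288.0, 92.0], [131.0, 177.0], [336.0, 184.0]]
0.1 [[187.0, 66.0], [288.0, 70.0], [131.0, 156.0], [338.0, 163.0]]
0.2 [[188.0, 45.0], [289.0, 48.0], [132.0, 134.0], [339.0, 141.0]]
0.3 [[189.0, 24.0], [289.0, 28.0], [133.0, 112.0], [339.0, 119.0]]
```

```bash
cat >> h.py <<'E'
TC=carton((.4235,.2595),-.156)
def plate(a,o=.018,u=.0295,Tc=TC):
    c,s=np.cos(a),np.sin(a);return tool(Tc,.039+o*c+u*s,.092+u*c-o*s,-a)
E
python3 - <<'E'
from h import *
print("above",rel(plate(.1,u=.0295+.045)));print("at",rel(plate(.1)))
for a in np.arange(.1,.96,.05):print(round(a,2),rel(plate(a),plate(.1)))
E
```

```text
above (array([1.1 , 0.32, 9.55]), array([ 0.002, -0.1  ,  0.036]))
at (array([ 0.65,  0.3 , 14.03]), array([ 0.002, -0.1  ,  0.036]))
0.1 (array([ 0., -0.,  0.]), array([-0., -0., -0.]))
0.15 (array([0.15, 0.  , 0.09]), array([-0.  , -0.05,  0.  ]))
0.2 (array([0.29, 0.  , 0.19]), array([-0. , -0.1,  0. ]))
0.25 (array([0.42, 0.  , 0.3 ]), array([ 0.  , -0.15,  0.  ]))
0.3 (array([0.55, 0.  , 0.42]), array([-0. , -0.2,  0. ]))
0.35 (array([0.67, 0.  , 0.54]), array([-0.  , -0.25,  0.  ]))
0.4 (array([0.79, 0.  , 0.66]), array([-0. , -0.3,  0. ]))
0.45 (array([ 0.9, -0. ,  0.8]), array([-0.  , -0.35,  0.  ]))
0.5 (array([1.01, 0.  , 0.93]), array([ 0. , -0.4,  0. ]))
0.55 (array([1.1 , 0.  , 1.08]), array([ 0.  , -0.45, -0.  ]))
0.6 (array([ 1.19, -0.  ,  1.22]), array([ 0. , -0.5,  0. ]))
0.65 (array([1.28, 0.  , 1.38]), array([-0.  , -0.55,  0.  ]))
0.7 (array([1.35, 0.  , 1.53]), array([ 0. , -0.6,  0. ]))
0.75 (array([1.42, 0.  , 1.69]), array([ 0.  , -0.65,  0.  ]))
0.8 (array([1.48, 0.  , 1.85]), array([ 0. , -0.7,  0. ]))
0.85 (array([1.53, 0.  , 2.02]), array([-0.  , -0.75,  0.  ]))
0.9 (array([ 1.57, -0.  ,  2.19]), array([ 0. , -0.8,  0. ]))
0.95 (array([1.6 , 0.  , 2.36]), array([ 0.  , -0.85,  0.  ]))
```

Scaled: 14 cm / 60 = 0.2333, 1.1 cm / 60 = 0.0183, -0.1 rad / 2 = -0.05.

>>> drive_tool([
  {"translation":[0.0183,0.0053,0.0667],"rot":[0,-0.025,0.018]},
  {"translation":[0.0183,0.0053,0.1333],"rot":[0,-0.05,0.018]},
  {"translation":[0.0175,0.0052,0.175],"rot":[0,-0.05,0.018]},
  {"translation":[0.0142,0.005,0.2083],"rot":[0,-0.05,0.018]},
  {"translation":[0.0108,0.005,0.2333],"rot":[0,-0.05,0.018]},
  {"translation":[0.0108,0.005,0.2333],"rot":[0,-0.05,0.018]},
  {"translation":[0.0108,0.005,0.2333],"rot":[0,-0.05,0.018]},
], gripper=0.1, squeeze=20)

```text
t: 3.05
position: [0.4328, 0.3185, 0.1202]
tcp_rot: [0.759, 0.649, -0.037, 0.033]
force: [0.3, 0.1, 0.6]
gripper_width: 0.0472
grip_force: 0.0
```

```bash
python3 - <<'E'
from h import *
print(rel(plate(.1)));im=imaging.grab_frame("wrist");cv2.imwrite("pics/w2.png",im[150:420,120:440,::-1])
E
```

```text
(array([ 0.01, -0.  ,  0.06]), array([ 0.002,  0.   , -0.   ]))
```

View pics/w2.png

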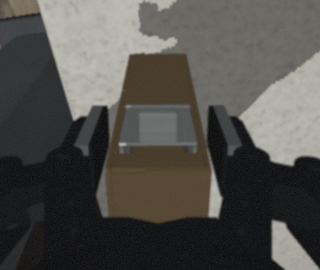

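The open fingers straddle the tab (crop (158,128)), which is centred between the pads. Closing.

>>> drive_tool([
  {"translation":[0,0,0],"rot":[0,0,0]},
  {"translation":[0,0,0],"rot":[0,0,0]},
  {"translation":[0,0,0],"rot":[0,0,0]},
  {"translation":[0,0,0],"rot":[0,0,0]},
  {"translation":[0,0,0],"rot":[0,0,0]},
  {"translation":[0,0,0],"rot":[0,0,0]},
], gripper=-1, squeeze=20)

```text
t: 3.7
position: [0.4328, 0.3186, 0.1198]
tcp_rot: [0.759, 0.649, -0.037, 0.033]
force: [-0.9, 0.3, -0.4]
gripper_width: -0.0002
grip_force: 0.0
```

```bash
python3 - <<'E'
from h import *
print(rel(plate(.1)));im=imaging.grab_frame("wrist");cv2.imwrite("pics/w3.png",cv2.resize(im[170:350,180:380,::-1],None,fx=3,fy=3))
im=imaging.grab_frame("scene");cv2.imwrite("pics/s3.png",im[:,:,::-1])
E
```

```text
(array([ 0.01, -0.01,  0.03]), array([ 0.002, -0.   , -0.   ]))
```

View pics/w3.png

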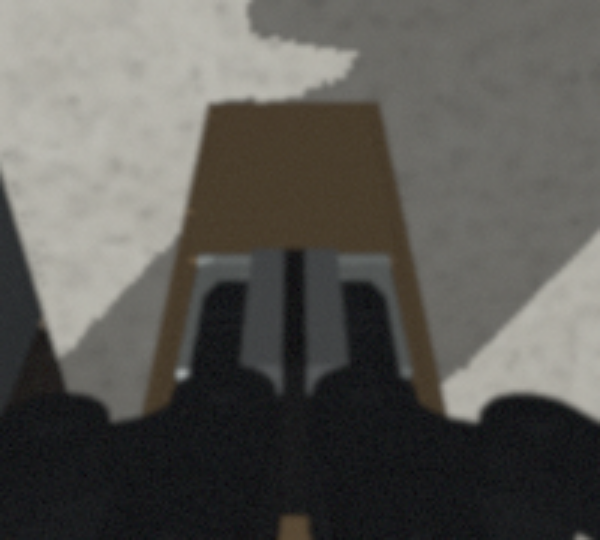

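```bash
python3 - <<'E'
from h import *
s=sense();S=Tm(s["position"],R.from_quat(s["tcp_rot"]).as_matrix())
for n,p in [("tcp",[0,0,0,1]),("tip+11",[.011,0,0,1]),("tip-11",[-.011,0,0,1]),("gp",[0,0,-.019,1]),("gp+11",[.011,0,-.019,1])]:
    P=(S@p)[:3];u=proj("wrist",P,s)[0];print(n,((u-[180,170])*3).round(),"w2",(u-[120,150]).round())
for a in(0.0,.1,.2,.4,.6):
    c,sn=np.cos(a),np.sin(a);pt=lambda x,o,u:[x,.039+o*c+u*sn,.092+u*c-o*sn,1]
    Q=np.array([pt(-.01,.018,.0415),pt(.01,.0,.0415),pt(-.0205,0.0,.044),pt(.0205,0.0,0),[.026,.04,.15,1],[-.026,.04,0,1]])
    u=proj("wrist",(Q@TC.T)[:,:3],s);print(a,"w2",(u-[120,150]).round().tolist())
E
```

```text
tcp [294. 243.] w2 [158. 101.]
tip+11 [294. 186.] w2 [158.  82.]
tip-11 [294. 298.] w2 [158. 119.]
gp [295. 292.] w2 [158. 117.]
gp+11 [294. 230.] w2 [158.  97.]
0.0 w2 [[138.0, 120.0], [177.0, 149.0], [119.0, 152.0], [190.0, 107.0], [213.0, 169.0], [129.0, 53.0]]
0.1 w2 [[138.0, 111.0], [177.0, 142.0], [118.0, 145.0], [190.0, 107.0], [213.0, 169.0], [129.0, 53.0]]
0.2 w2 [[138.0, 102.0], [177.0, 135.0], [118.0, 137.0], [190.0, 107.0], [213.0, 169.0], [129.0, 53.0]]
0.4 w2 [[139.0, 84.0], [177.0, 119.0], [118.0, 120.0], [190.0, 107.0], [213.0, 169.0], [129.0, 53.0]]
0.6 w2 [[139.0, 69.0], [177.0, 103.0], [118.0, 103.0], [190.0, 107.0], [213.0, 169.0], [129.0, 53.0]]
```

The fingers shut empty: judging by the picture, the pad tips sit about 20 mm behind the nominal TCP, so they closed above the tab. I'll reopen, go about 20 mm lower and retry.

Scaled: 2 cm / 60 = 0.0333, 1.4 cm / 60 = 0.0233.

>>> drive_tool([
  {"translation":[0,0,0],"rot":[0,0,0]},
  {"translation":[0,0,0],"rot":[0,0,0]},
  {"translation":[0,0,0],"rot":[0,0,0]},
  {"translation":[0,0,0],"rot":[0,0,0]},
  {"translation":[0,0,0.0117],"rot":[0,0,0]},
  {"translation":[0,0,0.0233],"rot":[0,0,0]},
  {"translation":[0,0,0.0333],"rot":[0,0,0]},
  {"translation":[0,0,0.0333],"rot":[0,0,0]},
], gripper=0.0)

```text
t: 4.6
position: [0.4319, 0.3159, 0.0985]
tcp_rot: [0.759, 0.649, -0.039, 0.033]
force: [-1.4, 0.7, -0.6]
gripper_width: 0.0428
grip_force: 0.0
```

>>> drive_tool([
  {"translation":[0,0,0],"rot":[0,0,0]},
  {"translation":[0,0,0],"rot":[0,0,0]},
  {"translation":[0,0,0],"rot":[0,0,0]},
  {"translation":[0,0,0],"rot":[0,0,0]},
  {"translation":[0,0,0],"rot":[0,0,0]},
], gripper=-1, squeeze=20)

```text
t: 5.1
position: [0.4326, 0.3166, 0.1]
tcp_rot: [0.759, 0.649, -0.037, 0.033]
force: [-0.5, -0.4, -0.9]
gripper_width: 0.0194
grip_force: 20.2
```

```bash
python3 - <<'E'
from h import *
print(rel(plate(.1,u=.0095)))
for a in (.2,.3,.4,.5,.6,.7,.8,.9,.95):print(round(a,2),rel(plate(a,u=.0095),plate(.1,u=.0095)))
E
```

```text
(array([ 0.  , -0.02,  0.04]), array([ 0.002, -0.   , -0.   ]))
0.2 (array([0.09, 0.  , 0.18]), array([-0. , -0.1,  0. ]))
0.3 (array([0.15, 0.  , 0.38]), array([-0. , -0.2,  0. ]))
0.4 (array([0.2 , 0.  , 0.57]), array([-0. , -0.3, -0. ]))
0.5 (array([0.23, 0.  , 0.78]), array([ 0. , -0.4,  0. ]))
0.6 (array([ 0.24, -0.  ,  0.98]), array([ 0. , -0.5, -0. ]))
0.7 (array([0.22, 0.  , 1.18]), array([-0. , -0.6,  0. ]))
0.8 (array([0.19, 0.  , 1.38]), array([ 0. , -0.7,  0. ]))
0.9 (array([0.14, 0.  , 1.58]), array([-0. , -0.8,  0. ]))
0.95 (array([0.1 , 0.  , 1.68]), array([-0.  , -0.85, -0.  ]))
```

Scaled: 0.78 cm / 60 = 0.013, 0.57 cm / 60 = 0.0095, -0.15 rad / 2 = -0.075.

>>> drive_tool([
  {"translation":[0.0008,0,0.0015],"rot":[0,-0.025,0]},
  {"translation":[0.0015,0,0.003],"rot":[0,-0.05,0]},
  {"translation":[0.002,0,0.0047],"rot":[0,-0.075,0]},
  {"translation":[0.0025,0,0.0063],"rot":[0,-0.1,0]},
  {"translation":[0.003,0,0.008],"rot":[0,-0.125,0]},
  {"translation":[0.0033,0,0.0095],"rot":[0,-0.15,0]},
  {"translation":[0.0037,0,0.0113],"rot":[0,-0.175,0]},
  {"translation":[0.0038,0,0.013],"rot":[0,-0.2,0]},
])

```text
t: 5.9
position: [0.4332, 0.3186, 0.0923]
tcp_rot: [0.737, 0.629, -0.187, 0.162]
force: [-0.7, 0.7, 0.7]
gripper_width: 0.0192
grip_force: 20.3
```

```bash
python3 - <<'E'
from h import *
for a in (.6,.7,.8,.9,.95):print(a,rel(plate(a,u=.0095),plate(.5,u=.0095)))
E
```

```text
0.6 (array([0.09, 0.  , 0.18]), array([ 0. , -0.1, -0. ]))
0.7 (array([0.15, 0.  , 0.38]), array([ 0. , -0.2,  0. ]))
0.8 (array([0.2 , 0.  , 0.57]), array([ 0. , -0.3,  0. ]))
0.9 (array([0.23, 0.  , 0.78]), array([-0. , -0.4, -0. ]))
0.95 (array([0.23, 0.  , 0.88]), array([-0.  , -0.45, -0.  ]))
```

Scaled: 0.8 cm / 60 = 0.0133, 0.78 cm / 60 = 0.013, -0.15 rad / 2 = -0.075.

>>> drive_tool([
  {"translation":[0.0008,0,0.0015],"rot":[0,-0.025,0]},
  {"translation":[0.0015,0,0.003],"rot":[0,-0.05,0]},
  {"translation":[0.002,0,0.0047],"rot":[0,-0.075,0]},
  {"translation":[0.0025,0,0.0063],"rot":[0,-0.1,0]},
  {"translation":[0.003,0,0.008],"rot":[0,-0.125,0]},
  {"translation":[0.0033,0,0.0095],"rot":[0,-0.15,0]},
  {"translation":[0.0037,0,0.0113],"rot":[0,-0.175,0]},
  {"translation":[0.0038,0,0.013],"rot":[0,-0.2,0]},
  {"translation":[0.0038,0,0.0133],"rot":[0,-0.205,0]},
  {"translation":[0.0038,0,0.0133],"rot":[0,-0.205,0]},
])

```text
t: 6.9
position: [0.4329, 0.3162, 0.0868]
tcp_rot: [0.683, 0.584, -0.333, 0.287]
force: [-1.2, -3.4, 16.6]
gripper_width: 0.0189
grip_force: 20.3
```

```bash
python3 - <<'E'
from h import *
s=sense();print(s["qpos"],rel(plate(.9,u=.0095)))
im=imaging.grab_frame("scene");cv2.imwrite("pics/s4.png",cv2.resize(im[190:310,190:330,::-1],None,fx=5,fy=5))
E
```

```text
[ 0.8741  0.8507  0.4254  1.9793 -0.421   2.7897] (array([ 0.25, -0.05,  0.17]), array([ 0.003,  0.01 , -0.001]))
```

View pics/s4.png

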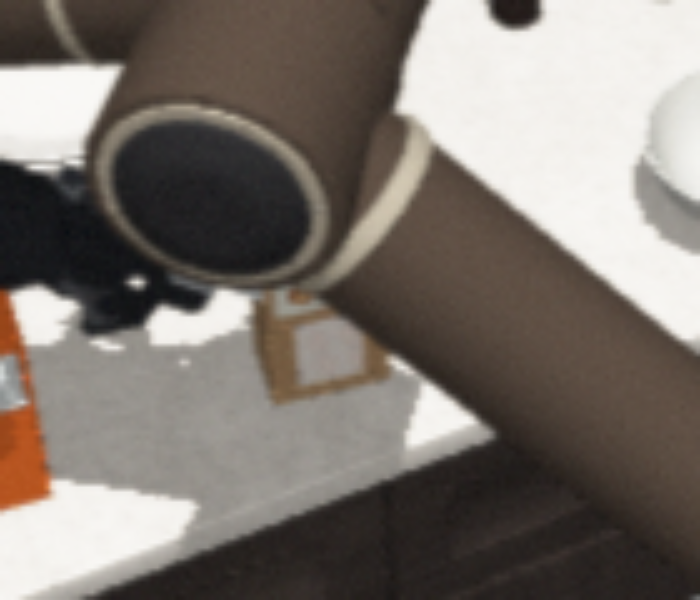

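At the stop: 16.6 N upward reaction, plate out to about 0.9, carton still standing. Releasing.

Scaled: -0.2 cm / 60 = -0.0033, -0.16 cm / 60 = -0.0027.

>>> drive_tool([
  {"translation":[-0.0017,0,-0.0013],"rot":[0,0,0]},
  {"translation":[-0.0033,0,-0.0027],"rot":[0,0,0]},
  {"translation":[-0.0033,0,-0.0027],"rot":[0,0,0]},
])

```text
t: 7.25
position: [0.433, 0.3166, 0.0868]
tcp_rot: [0.683, 0.584, -0.333, 0.286]
force: [1.9, 0.6, 6.3]
gripper_width: 0.0192
grip_force: 20.2
```

Scaled: -14 cm / 60 = -0.2333, -12.5 cm / 60 = -0.2083, 0.91 rad / 2 = 0.455.

>>> drive_tool([
  {"translation":[0,0,0],"rot":[0,0,0]},
  {"translation":[0,0,0],"rot":[0,0,0]},
  {"translation":[0,0,0],"rot":[0,0,0]},
  {"translation":[0,0,0],"rot":[0,0,0]},
  {"translation":[-0.0133,0,-0.02],"rot":[0,0,0]},
  {"translation":[-0.04,0,-0.04],"rot":[0,0,0]},
  {"translation":[-0.0667,0,-0.0667],"rot":[0,0,0]},
  {"translation":[-0.1083,0,-0.1],"rot":[0,0.05,0]},
  {"translation":[-0.1583,0,-0.1333],"rot":[0,0.125,0]},
  {"translation":[-0.2083,0,-0.1667],"rot":[0,0.2,0]},
  {"translation":[-0.2333,0,-0.1833],"rot":[0,0.275,0]},
  {"translation":[-0.2333,0,-0.1833],"rot":[0,0.35,0]},
  {"translation":[-0.2333,0,-0.1833],"rot":[0,0.425,0]},
  {"translation":[-0.2333,0,-0.1833],"rot":[0,0.455,0]},
  {"translation":[-0.2333,0,-0.1833],"rot":[0,0.455,0]},
], gripper=0.3)

```text
t: 8.75
position: [0.4317, 0.3149, 0.2669]
tcp_rot: [0.761, 0.649, 0.003, 0.001]
force: [-0.6, -0.4, -0.1]
gripper_width: 0.0554
grip_force: 0.0
```

```bash
python3 - <<'E'
from h import *
s=sense();print(s["qpos"],s["position"])
im=imaging.grab_frame("wrist");cv2.imwrite("pics/w5.png",im[100:420,100:460,::-1])
for q in["tab","lip","hinge","carton"]:print(q,[(np.round(d["uv"]).tolist(),round(d["conf"],2)) for d in models.boxes_of(q,"wrist")])
C=np.array([[x,y,z,1] for z in(.15,0) for x in(-.026,.026) for y in(-.04,.04)]+[[0,.0735,.119,1],[-.02,.0735,.119,1],[.02,.0735,.119,1]])
print((proj("wrist",(C@TC.T)[:,:3],s)-100).round())
E
```

```text
[ 0.631   0.146   0.1065  1.525  -0.0012  2.3601] [0.4317 0.3149 0.2669]
tab [([277.0, 182.0], 0.66), ([196.0, 4.0], 0.52)]
lip [([278.0, 182.0], 0.9), ([193.0, 3.0], 0.52)]
hinge [([256.0, 25.0], 0.88), ([278.0, 232.0], 0.85)]
carton [([275.0, 229.0], 0.96), ([260.0, 24.0], 0.83)]
[[151. 192.]
 [149. 114.]
 [205. 192.]
 [207. 113.]
 [159. 135.]
 [158.  79.]
 [196. 135.]
 [196.  79.]
 [177.  70.]
 [157.  70.]
 [198.  70.]]
```

View pics/w5.png

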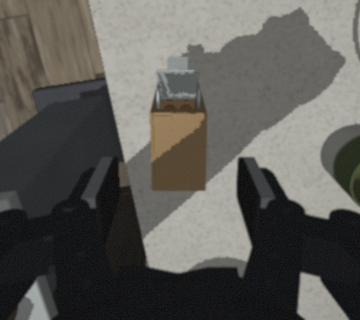

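The carton hasn't moved and the spout is fully out (lip at crop (178,70), exactly as predicted for 0.9 rad). Next is the regrasp: tool leaned so it points down and towards +y, gripping the broad faces.

```bash
python3 - <<'E'
from h import *
th=1.05;d=np.array([np.sin(th),-np.cos(th)]);g=np.array([.002,.093])
for n,p,t in [("over",(-.10,.25),0),("mid",(-.11,.2),.5),("pre",g-.12*d,th),("pre6",g-.06*d,th),("g",g,th)]:
    print(n,p,rel(tool(TC,*p,t)))
E
```

```text
over (-0.1, 0.25) (array([-15.9 ,   0.02,   1.38]), array([0.   , 0.002, 0.001]))
mid (-0.11, 0.2) (array([-16.89,   0.01,   6.38]), array([0.   , 0.502, 0.001]))
pre [-0.1021  0.1527] (array([-16.09,   0.01,  11.11]), array([-0.   ,  1.052,  0.001]))
pre6 [-0.05    0.1229] (array([-10.88,   0.02,  14.08]), array([-0.   ,  1.052,  0.001]))
g [0.002 0.093] (array([-5.67,  0.02, 17.06]), array([-0.   ,  1.052,  0.001]))
```

Scaled: -17 cm / 60 = -0.2833, -16.5 cm / 60 = -0.275, 1.05 rad / 2 = 0.525.

>>> drive_tool([
  {"translation":[-0.0667,0,0.0083],"rot":[0,0,0]},
  {"translation":[-0.1333,0,0.0167],"rot":[0,0,0]},
  {"translation":[-0.2,0,0.0233],"rot":[0,0.05,0]},
  {"translation":[-0.2667,0,0.0233],"rot":[0,0.11,0]},
  {"translation":[-0.2833,0,0.05],"rot":[0,0.17,0]},
  {"translation":[-0.2833,0,0.0833],"rot":[0,0.23,0]},
  {"translation":[-0.2833,0,0.1167],"rot":[0,0.29,0]},
  {"translation":[-0.2833,0,0.15],"rot":[0,0.35,0]},
  {"translation":[-0.275,0,0.1667],"rot":[0,0.41,0]},
  {"translation":[-0.2683,0,0.185],"rot":[0,0.47,0]},
  {"translation":[-0.2683,0,0.185],"rot":[0,0.525,0]},
  {"translation":[-0.2683,0,0.185],"rot":[0,0.525,0]},
  {"translation":[-0.2683,0,0.185],"rot":[0,0.525,0]},
], gripper=1)

```text
t: 10.3
position: [0.408, 0.158, 0.1525]
tcp_rot: [0.658, 0.562, 0.38, -0.326]
force: [-0.6, -0.1, 0.5]
gripper_width: 0.0856
grip_force: 0.0
```

```bash
python3 - <<'E'
from h import *
s=sense();print(s["qpos"],s["position"])
th=1.05;d=np.array([np.sin(th),-np.cos(th)]);g=np.array([.002,.093])
for k in(.12,.06,0):print(rel(tool(TC,*(g-k*d),th)))
E
```

```text
[-0.2985  0.0312 -0.6458  1.1374  1.0307  1.2907] [0.408  0.158  0.1525]
(array([ 0.05, -0.05,  0.04]), array([-0.001,  0.002, -0.001]))
(array([ 0.06, -0.04,  6.04]), array([-0.001,  0.002, -0.001]))
(array([ 0.07, -0.04, 12.04]), array([-0.001,  0.002, -0.001]))
```

Scaled: 11.8 cm / 60 = 0.1967, 11 cm / 60 = 0.1833.

>>> drive_tool([
  {"translation":[0,0,0.05],"rot":[0,0,0]},
  {"translation":[0,0,0.1],"rot":[0,0,0]},
  {"translation":[0,0,0.1333],"rot":[0,0,0]},
  {"translation":[0,0,0.1667],"rot":[0,0,0]},
  {"translation":[0,0,0.1833],"rot":[0,0,0]},
  {"translation":[0,0,0.1967],"rot":[0,0,0]},
  {"translation":[0,0,0.1967],"rot":[0,0,0]},
  {"translation":[0,0,0.1967],"rot":[0,0,0]},
])

```text
t: 11.1
position: [0.424, 0.2599, 0.096]
tcp_rot: [0.657, 0.564, 0.382, -0.325]
force: [0.4, -0.2, -0.9]
gripper_width: 0.0852
grip_force: 0.0
```

>>> drive_tool([
  {"translation":[0,0,0],"rot":[0,0,0]},
  {"translation":[0,0,0],"rot":[0,0,0]},
  {"translation":[0,0,0],"rot":[0,0,0]},
  {"translation":[0,0,0],"rot":[0,0,0]},
  {"translation":[0,0,0],"rot":[0,0,0]},
  {"translation":[0,0,0],"rot":[0,0,0]},
], gripper=-1, squeeze=90)

```text
t: 11.7
position: [0.4242, 0.259, 0.0954]
tcp_rot: [0.657, 0.562, 0.382, -0.325]
force: [-0.8, -5.8, 6.8]
gripper_width: 0.0502
grip_force: 94.1
```

```bash
cat >> h.py <<'E'
LIP=np.array([0,.0735,.119])
def car(lip,phi,yaw=-.156):
    Rm=(R.from_euler('z',yaw)*R.from_euler('x',-phi)).as_matrix();return Tm(np.array(lip)-Rm@LIP,Rm)
E
python3 - <<'E'
from h import *
s=sense();S=Tm(s["position"],R.from_quat(s["tcp_rot"]).as_matrix());G=np.linalg.inv(TC)@S
np.save("G.npy",G)
l0=(TC@[*LIP,1])[:3];print(l0)
end=np.array([.431,-.09,.16])
up=l0+[0,0,.10]
for n,l,p in [("up",up,0),("1/3",up+(end-up)/3,.35),("2/3",up+(end-up)*2/3,.7),("end",end,1.05)]:
    print(n,rel(car(l,p)@G,S),(car(l,p)@G)[:3,3])
E
```

```text
[0.4349 0.3321 0.119 ]
up (array([ 8.68,  0.03, -4.97]), array([0., 0., 0.])) [0.4242 0.259  0.1954]
1/3 (array([  2.2 ,   2.1 , -17.71]), array([ 0.001, -0.35 , -0.001])) [0.4224 0.1147 0.2025]
2/3 (array([ -3.85,   4.16, -29.62]), array([ 0.001, -0.7  , -0.001])) [ 0.422  -0.0203  0.2092]
end (array([ -9.78,   6.23, -40.59]), array([ 0.002, -1.05 , -0.002])) [ 0.4229 -0.1467  0.2123]
```

Scaled: -17.7 cm / 60 = -0.295, 2.2 cm / 60 = 0.0367, -0.35 rad / 2 = -0.175.

>>> drive_tool([
  {"translation":[0.0133,0,-0.0075],"rot":[0,0,0]},
  {"translation":[0.0417,0,-0.0242],"rot":[0,0,0]},
  {"translation":[0.0783,0,-0.045],"rot":[0,0,0]},
  {"translation":[0.115,0,-0.0658],"rot":[0,0,0]},
  {"translation":[0.135,0.0008,-0.08],"rot":[0,0,0]},
  {"translation":[0.1383,0.0025,-0.09],"rot":[0,-0.01,0]},
  {"translation":[0.1283,0.0067,-0.1167],"rot":[0,-0.03,0]},
  {"translation":[0.11,0.0117,-0.15],"rot":[0,-0.06,0]},
  {"translation":[0.0917,0.0175,-0.1867],"rot":[0,-0.09,0]},
  {"translation":[0.0733,0.0233,-0.2233],"rot":[0,-0.12,0]},
  {"translation":[0.055,0.0292,-0.26],"rot":[0,-0.15,0]},
  {"translation":[0.0367,0.035,-0.295],"rot":[0,-0.175,0]},
  {"translation":[0.0367,0.035,-0.295],"rot":[0,-0.175,0]},
])

```text
t: 13.0
position: [0.4224, 0.1136, 0.2023]
tcp_rot: [0.715, 0.61, 0.261, -0.221]
force: [0.8, -0.6, -5.0]
gripper_width: 0.0505
grip_force: 94.4
```

```bash
python3 - <<'E'
from h import *
s=sense();print(s["qpos"],s["grip_force"],s["gripper_width"]);G=np.load("G.npy")
l0=np.array([.4349,.3321,.219]);end=np.array([.431,-.09,.16])
print((car(l0+(end-l0)/3,.35)@G)[:3,3])
for k in(1/3,.5,2/3,5/6,1):print(rel(car(l0+(end-l0)*k,1.05*k)@G))
im=imaging.grab_frame("scene");cv2.imwrite("pics/s6.png",cv2.resize(im[150:290,220:400,::-1],None,fx=4,fy=4))
E
```

```text
[-0.2189 -0.0836 -0.4348  1.2689  0.6961  1.4908] 94.35970187187195 0.05046058631488518
[0.4224 0.1147 0.2025]
(array([ 0.09, -0.02,  0.06]), array([ 0.001,  0.003, -0.002]))
(array([-4.88,  1.02, -4.57]), array([ 0.001, -0.172, -0.002]))
(array([-9.7 ,  2.05, -9.02]), array([ 0.001, -0.347, -0.003]))
(array([-14.42,   3.09, -13.25]), array([ 0.001, -0.522, -0.003]))
(array([-19.06,   4.13, -17.26]), array([ 0.001, -0.697, -0.003]))
```

View pics/s6.png

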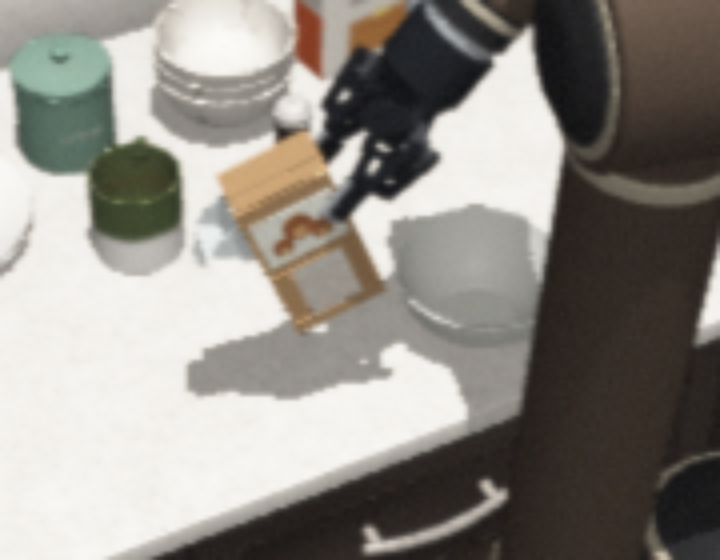

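The carton is held firmly with about 20° tilt and the spout out. The bowl and shakers are untouched. Continuing over the bowl.

Scaled: -19.1 cm / 60 = -0.3183, 4.13 cm / 60 = 0.0688, -0.7 rad / 2 = -0.35.

>>> drive_tool([
  {"translation":[-0.0167,0.0033,-0.015],"rot":[0,-0.02,0]},
  {"translation":[-0.0433,0.0092,-0.04],"rot":[0,-0.05,0]},
  {"translation":[-0.075,0.0158,-0.07],"rot":[0,-0.08,0]},
  {"translation":[-0.1067,0.0225,-0.1],"rot":[0,-0.115,0]},
  {"translation":[-0.1383,0.0292,-0.1292],"rot":[0,-0.15,0]},
  {"translation":[-0.17,0.0358,-0.1583],"rot":[0,-0.1825,0]},
  {"translation":[-0.2017,0.0433,-0.1867],"rot":[0,-0.2175,0]},
  {"translation":[-0.2333,0.05,-0.215],"rot":[0,-0.2525,0]},
  {"translation":[-0.265,0.0575,-0.2417],"rot":[0,-0.2875,0]},
  {"translation":[-0.2917,0.0633,-0.265],"rot":[0,-0.3175,0]},
  {"translation":[-0.31,0.0675,-0.2817],"rot":[0,-0.34,0]},
  {"translation":[-0.3183,0.0688,-0.2883],"rot":[0,-0.35,0]},
  {"translation":[-0.3183,0.0688,-0.2883],"rot":[0,-0.35,0]},
])

```text
t: 14.35
position: [0.4225, -0.1448, 0.2105]
tcp_rot: [0.76, 0.65, 0.001, -0.0]
force: [0.1, -0.3, -3.6]
gripper_width: 0.0505
grip_force: 94.5
```

```bash
python3 - <<'E'
from h import *
s=sense();print(s["t"],s["qpos"],s["grip_force"],s["gripper_width"]);G=np.load("G.npy")
im=imaging.grab_frame("top")
for c in("top","scene"):
    if c=="scene":imaging.grab_frame(c)
    for q in["bowl","lip","carton","tab"]:print(c,q,[(np.round(d["uv"]).tolist(),round(d["conf"],2)) for d in models.boxes_of(q,c)])
print("lip proj",proj("top",[.431,-.09,.16]),proj("scene",[.431,-.09,.16]), "bowl",proj("top",[.4342,-.0701,.06]))
e=np.array([.431,-.09,.16])
print((car(e,1.05)@G)[:3,3],s["position"])
for z,p in [(.16,1.05),(.13,1.2),(.10,1.35),(.088,1.5),(.088,1.65),(.088,1.745),(.088,1.85)]:print(z,p,rel(car([.431,-.09,z],p)@G))
E
```

```text
14.35 [-0.3314 -0.0226 -0.1974  1.3955  0.0018  1.395 ] 94.54996705055237 0.05047447821927564
top bowl [([340.0, 233.0], 0.77), ([454.0, 264.0], 0.66)]
top lip [([158.0, 235.0], 0.53), ([364.0, 222.0], 0.16)]
top carton [([165.0, 225.0], 0.93), ([362.0, 225.0], 0.92), ([116.0, 210.0], 0.58), ([341.0, 232.0], 0.58)]
top tab [([161.0, 237.0], 0.61)]
scene bowl [([428.0, 205.0], 0.87), ([337.0, 218.0], 0.74)]
scene lip [([188.0, 268.0], 0.57)]
scene carton [([131.0, 272.0], 0.83), ([183.0, 265.0], 0.83), ([351.0, 182.0], 0.81)]
scene tab [([186.0, 267.0], 0.68), ([346.0, 188.0], 0.47)]
lip proj [[352.6794 225.715 ]] [[347.6677 192.9956]] bowl [[341.4201 229.0695]]
[ 0.4229 -0.1467  0.2123] [ 0.4225 -0.1448  0.2105]
0.16 1.05 (array([-0.11,  0.03, -0.11]), array([-0.   ,  0.001, -0.002]))
0.13 1.2 (array([0.74, 0.03, 2.09]), array([ 0.   , -0.149, -0.002]))
0.1 1.35 (array([1.7 , 0.03, 4.43]), array([ 0.   , -0.299, -0.003]))
0.088 1.5 (array([2.74, 0.03, 5.12]), array([ 0.   , -0.449, -0.003]))
0.088 1.65 (array([3.85, 0.03, 4.77]), array([ 0.   , -0.599, -0.003]))
0.088 1.745 (array([4.57, 0.03, 4.64]), array([ 0.001, -0.694, -0.003]))
0.088 1.85 (array([5.38, 0.03, 4.57]), array([ 0.001, -0.799, -0.003]))
```

Scaled: 5.1 cm / 60 = 0.085, 3.85 cm / 60 = 0.0642, -0.7 rad / 2 = -0.35.

>>> drive_tool([
  {"translation":[0.005,0,0.0117],"rot":[0,-0.025,0]},
  {"translation":[0.0117,0,0.0333],"rot":[0,-0.07,0]},
  {"translation":[0.02,0,0.0533],"rot":[0,-0.11,0]},
  {"translation":[0.0283,0,0.0733],"rot":[0,-0.15,0]},
  {"translation":[0.0367,0,0.0817],"rot":[0,-0.185,0]},
  {"translation":[0.045,0,0.085],"rot":[0,-0.225,0]},
  {"translation":[0.0517,0,0.0833],"rot":[0,-0.25,0]},
  {"translation":[0.0583,0,0.0817],"rot":[0,-0.275,0]},
  {"translation":[0.0642,0,0.08],"rot":[0,-0.3,0]},
  {"translation":[0.07,0,0.0783],"rot":[0,-0.325,0]},
  {"translation":[0.0767,0,0.0775],"rot":[0,-0.35,0]},
  {"translation":[0.0767,0,0.0775],"rot":[0,-0.35,0]},
  {"translation":[0.0767,0,0.0775],"rot":[0,-0.35,0]},
  {"translation":[0.0767,0,0.0775],"rot":[0,-0.35,0]},
  {"translation":[0.0767,0,0.0775],"rot":[0,-0.35,0]},
  {"translation":[0.0767,0,0.0775],"rot":[0,-0.35,0]},
  {"translation":[0.0767,0,0.0775],"rot":[0,-0.35,0]},
])

```text
t: 16.55
position: [0.43, -0.1005, 0.165]
tcp_rot: [0.715, 0.61, -0.26, 0.224]
force: [-0.5, 0.6, -2.5]
gripper_width: 0.0504
grip_force: 94.7
```

```bash
python3 - <<'E'
from h import *
s=sense();print(s["t"],s["qpos"],s["force"],s["gripper_width"])
for c in("top","scene","wrist"):
    imaging.grab_frame(c)
    for q in["nut1","bowl","carton","lip"]:print(c,q,[(np.round(d["uv"]).tolist(),round(d["conf"],2)) for d in models.boxes_of(q,c)])
T=car([.431,-.09,.088],1.745)
for c in("top","scene","wrist"):print(c,proj(c,np.array([[.4342,-.0701,.02],[.431,-.09,.088],(T@[0,0,.075,1])[:3]]),s).round().tolist())
E
```

```text
16.55 [ 0.2147  0.1373 -0.3051  1.4225 -0.6444  2.0419] [-0.5114  0.5645 -2.5303] 0.05037541950745294
top nut1 []
top bowl [([350.0, 244.0], 0.87), ([442.0, 259.0], 0.78)]
top carton [([365.0, 226.0], 0.95), ([165.0, 227.0], 0.8), ([116.0, 212.0], 0.72)]
top lip [([155.0, 238.0], 0.55)]
scene nut1 []
scene bowl [([334.0, 220.0], 0.71), ([427.0, 204.0], 0.65)]
scene carton [([131.0, 276.0], 0.92), ([186.0, 262.0], 0.9), ([343.0, 200.0], 0.83), ([334.0, 216.0], 0.34)]
scene lip [([187.0, 267.0], 0.68)]
wrist nut1 [([307.0, 41.0], 0.93), ([291.0, 9.0], 0.9), ([258.0, 16.0], 0.9), ([272.0, 30.0], 0.86), ([236.0, 7.0], 0.7), ([284.0, 48.0], 0.61)]
wrist bowl [([268.0, 67.0], 0.67)]
wrist carton [([277.0, 238.0], 0.57)]
wrist lip []
top [[340.0, 231.0], [349.0, 229.0], [363.0, 227.0]]
scene [[339.0, 225.0], [346.0, 209.0], [356.0, 189.0]]
wrist [[277.0, 45.0], [277.0, 136.0], [277.0, 272.0]]
```

```bash
python3 - <<'E'
from h import *
for i in range(2):
    s=sense();imaging.grab_frame("wrist")
    for d in models.boxes_of("nut1","wrist"):
        P=atz("wrist",d["uv"],.018,s);print(np.round(d["uv"]),round(d["conf"],2),P,np.hypot(*(P[:2]-[.4342,-.0701])))
    print("bowl",[(d["uv"],d["conf"]) for d in models.boxes_of("bowl","wrist")])
E
```

```text
[286.  50.] 0.95 [ 0.4403 -0.0751  0.018 ] 0.007878344322883122
[270.  30.] 0.71 [ 0.4312 -0.0593  0.018 ] 0.011226004567796348
[239.   7.] 0.69 [ 0.4144 -0.042   0.018 ] 0.03435383512490548
[308.  43.] 0.62 [ 0.456 -0.073  0.018] 0.0219501496108854
[290.  10.] 0.62 [ 0.446  -0.0488  0.018 ] 0.024359987801601105
bowl [([268.1, 67.5], 0.9), ([203.6, 256.2], 0.5)]
[293.   9.] 0.89 [ 0.4482 -0.0485  0.018 ] 0.025725653376322478
[273.  29.] 0.89 [ 0.4334 -0.0594  0.018 ] 0.010702913753869316
[308.  43.] 0.79 [ 0.4558 -0.0728  0.018 ] 0.021754709780189674
[288.  51.] 0.69 [ 0.4415 -0.0762  0.018 ] 0.009506983378218387
[236.   4.] 0.59 [ 0.4128 -0.0398  0.018 ] 0.037120349991906
bowl [([268.9, 66.3], 0.9)]
```

```bash
python3 - <<'E'
from h import *
G=np.load("G.npy");c=[.431,-.09,.088];S=car(c,1.75)@G
print("now",rel(S))
for n,l,p in [("tip",c,1.85),("up",[.431,-.09,.17],1.7),("b",[.431,-.05,.2],1.2),("c",[.431,0.03,.2],.9),("d",[.434,.10,.21],.6)]:print(n,rel(car(l,p)@G,S))
E
```

```text
now (array([ 0.  ,  0.02, -0.03]), array([-0.001,  0.001, -0.003]))
tip (array([ 0.55,  0.  , -0.54]), array([ 0. , -0.1, -0. ]))
up (array([-5.53,  0.  , -5.98]), array([-0.  ,  0.05,  0.  ]))
b (array([-6.08, -0.62, -7.36]), array([-0.001,  0.55 ,  0.001]))
c (array([ -0.12,  -1.84, -10.13]), array([-0.002,  0.85 ,  0.002]))
d (array([  5.16,  -2.62, -13.13]), array([-0.002,  1.15 ,  0.002]))
```

Scaled: -13.1 cm / 60 = -0.2183, -1.85 cm / 60 = -0.0308, 1.15 rad / 2 = 0.575.

>>> drive_tool([
  {"translation":[0.0045,0,-0.0045],"rot":[0,-0.025,0]},
  {"translation":[0.0092,0,-0.009],"rot":[0,-0.05,0]},
  {"translation":[0.0092,0,-0.009],"rot":[0,-0.05,0]},
  {"translation":[0.0092,0,-0.009],"rot":[0,-0.05,0]},
  {"translation":[0.0092,0,-0.009],"rot":[0,-0.05,0]},
  {"translation":[0.0092,0,-0.009],"rot":[0,-0.05,0]},
  {"translation":[-0.0167,0,-0.0333],"rot":[0,-0.025,0]},
  {"translation":[-0.0417,0,-0.0583],"rot":[0,0,0]},
  {"translation":[-0.0667,0,-0.08],"rot":[0,0.015,0]},
  {"translation":[-0.0917,0,-0.1],"rot":[0,0.025,0]},
  {"translation":[-0.1,0,-0.1067],"rot":[0,0.075,0]},
  {"translation":[-0.1017,-0.0033,-0.1133],"rot":[0,0.14,0]},
  {"translation":[-0.1017,-0.0067,-0.1183],"rot":[0,0.205,0]},
  {"translation":[-0.1017,-0.01,-0.1233],"rot":[0,0.275,0]},
  {"translation":[-0.07,-0.0167,-0.1367],"rot":[0,0.325,0]},
  {"translation":[-0.0367,-0.0233,-0.1533],"rot":[0,0.375,0]},
  {"translation":[-0.0017,-0.0308,-0.1683],"rot":[0,0.425,0]},
  {"translation":[0.0267,-0.035,-0.185],"rot":[0,0.475,0]},
  {"translation":[0.0567,-0.04,-0.2017],"rot":[0,0.525,0]},
  {"translation":[0.0867,-0.0433,-0.2183],"rot":[0,0.575,0]},
])

```text
t: 19.6
position: [0.4231, 0.0262, 0.2318]
tcp_rot: [0.741, 0.633, 0.171, -0.144]
force: [-0.2, 0.6, -3.1]
gripper_width: 0.0502
grip_force: 94.5
```

```bash
python3 - <<'E'
from h import *
s=sense();G=np.load("G.npy");print(s["t"],s["qpos"],s["force"],s["gripper_width"])
for c in("top","scene","wrist"):
    im=imaging.grab_frame(c);cv2.imwrite(f"pics/{c}8.png",im[:,:,::-1])
    for q in["nut1","bowl"]:
      for d in models.boxes_of(q,c):print(c,q,np.round(d["uv"]),round(d["conf"],2),atz(c,d["uv"],.018 if q=="nut1" else .05,s))
S=car([.434,.10,.21],.6)@G;print("now",rel(S))
l0=(TC@[*LIP,1])[:3]
for n,l,p in [("a",[.434,.2,.21],.3),("b",l0+[0,0,.08],0),("c",l0+[0,0,.02],0),("d",l0+[0,0,.001],0)]:print(n,rel(car(l,p)@G,S))
E
```

```text
19.6 [-0.2676 -0.067  -0.2626  1.4253  0.449   1.4476] [-0.1837  0.5963 -3.0674] 0.05017673925569628
top nut1 [292. 223.] 0.47 [0.4597 0.0854 0.018 ]
top bowl [448. 261.] 0.88 [ 0.3364 -0.4045  0.05  ]
top bowl [351. 243.] 0.61 [ 0.391  -0.1018  0.05  ]
scene bowl [428. 205.] 0.95 [ 0.3539 -0.3848  0.05  ]
scene bowl [342. 218.] 0.88 [ 0.4333 -0.0798  0.05  ]
scene bowl [255. 202.] 0.63 [0.6456 0.1576 0.05  ]
wrist nut1 [276. 239.] 0.64 [0.4243 0.0451 0.018 ]
wrist bowl [330. 350.] 0.97 [ 0.4623 -0.0803  0.05  ]
now (array([ 0.02, -0.05, -0.03]), array([ 0.   ,  0.002, -0.   ]))
a (array([ 7.6 , -1.55,  6.23]), array([-0.001,  0.3  ,  0.001]))
b (array([18.22, -3.51, 15.13]), array([-0.001,  0.6  ,  0.001]))
c (array([15.6 , -3.52, 20.53]), array([-0.001,  0.6  ,  0.001]))
d (array([14.78, -3.53, 22.24]), array([-0.001,  0.6  ,  0.001]))
```

```bash
python3 - <<'E'
from h import *
s=sense();T=car([.434,.10,.21],.6)
for n,p in [("mouth",[0,.04,.115,1]),("lip",[0,.0735,.119,1]),("tab",[0,.081,.11,1]),("top",[0,0,.15,1])]:print(n,proj("wrist",(T@p)[:3],s)[0],proj("top",(T@p)[:3])[0])
im=cv2.cvtColor(cv2.imread("pics/wrist8.png"),cv2.COLOR_BGR2RGB)
for r in range(215,262,5):print(r,[tuple(int(v) for v in im[r,c]) for c in range(252,304,7)])
print("bowlproj",proj("wrist",[.4342,-.0701,.06],s)[0])
E
```

```text
mouth [275.6839 173.2884] [299.2717 222.5626]
lip [275.7826 134.3092] [288.697  221.6759]
tab [275.8158 139.1962] [288.2631 222.2204]
top [275.3903 172.4687] [304.845  220.5373]
215 [(123, 101, 73), (124, 102, 74), (122, 100, 70), (122, 101, 71), (123, 101, 71), (123, 101, 72), (122, 100, 70), (123, 101, 73)]
220 [(124, 100, 73), (125, 103, 75), (121, 99, 68), (123, 101, 73), (123, 102, 72), (123, 100, 72), (123, 100, 71), (124, 102, 73)]
225 [(123, 102, 72), (121, 98, 69), (124, 101, 74), (121, 99, 70), (124, 100, 72), (121, 101, 72), (124, 102, 74), (122, 101, 73)]
230 [(124, 101, 71), (124, 101, 72), (124, 102, 72), (123, 102, 74), (122, 99, 70), (124, 102, 73), (123, 101, 73), (123, 102, 72)]
235 [(122, 102, 71), (123, 101, 73), (124, 102, 72), (122, 101, 72), (122, 100, 71), (122, 101, 71), (124, 102, 72), (122, 100, 72)]
240 [(113, 94, 67), (115, 96, 69), (125, 103, 73), (123, 101, 73), (124, 101, 73), (122, 100, 71), (124, 101, 73), (122, 99, 71)]
245 [(131, 108, 79), (128, 106, 76), (119, 100, 72), (116, 95, 67), (117, 96, 70), (118, 97, 69), (120, 99, 72), (118, 97, 69)]
250 [(109, 91, 63), (110, 91, 65), (110, 90, 64), (111, 90, 66), (109, 89, 64), (109, 89, 63), (110, 90, 65), (108, 90, 62)]
255 [(109, 91, 63), (108, 89, 64), (109, 89, 64), (110, 91, 66), (109, 89, 64), (109, 91, 63), (108, 89, 62), (108, 89, 63)]
260 [(109, 90, 64), (110, 91, 65), (108, 90, 64), (107, 90, 63), (109, 90, 65), (107, 88, 62), (108, 89, 64), (109, 89, 63)]
bowlproj [301.998  346.6941]
```

Scaled: 22.2 cm / 60 = 0.37, 22 cm / 60 = 0.3667, 0.6 rad / 2 = 0.3.

>>> drive_tool([
  {"translation":[0.025,-0.005,0.02],"rot":[0,0.03,0]},
  {"translation":[0.0583,-0.0117,0.0483],"rot":[0,0.07,0]},
  {"translation":[0.0933,-0.0192,0.0767],"rot":[0,0.11,0]},
  {"translation":[0.1267,-0.0258,0.1033],"rot":[0,0.15,0]},
  {"translation":[0.1617,-0.0325,0.1333],"rot":[0,0.18,0]},
  {"translation":[0.1967,-0.0392,0.1633],"rot":[0,0.21,0]},
  {"translation":[0.2333,-0.0458,0.1933],"rot":[0,0.24,0]},
  {"translation":[0.2683,-0.0517,0.2233],"rot":[0,0.27,0]},
  {"translation":[0.3033,-0.0583,0.2517],"rot":[0,0.3,0]},
  {"translation":[0.2933,-0.0583,0.2733],"rot":[0,0.3,0]},
  {"translation":[0.2817,-0.0583,0.2983],"rot":[0,0.3,0]},
  {"translation":[0.27,-0.0583,0.3217],"rot":[0,0.3,0]},
  {"translation":[0.26,-0.0583,0.3417],"rot":[0,0.3,0]},
  {"translation":[0.2533,-0.0583,0.3567],"rot":[0,0.3,0]},
  {"translation":[0.2483,-0.0583,0.3667],"rot":[0,0.3,0]},
  {"translation":[0.2467,-0.0588,0.37],"rot":[0,0.3,0]},
  {"translation":[0.2467,-0.0588,0.37],"rot":[0,0.3,0]},
  {"translation":[0.2467,-0.0588,0.37],"rot":[0,0.3,0]},
])

```text
t: 21.85
position: [0.4249, 0.2589, 0.0962]
tcp_rot: [0.657, 0.563, 0.382, -0.325]
force: [0.3, 0.1, -3.5]
gripper_width: 0.05
grip_force: 95.5
```

```bash
python3 - <<'E'
from h import *
s=sense();G=np.load("G.npy");print(s["t"],s["force"],rel(TC@G))
imaging.grab_frame("top")
for q in ["nut1","bowl","carton"]:
  for d in models.boxes_of(q,"top"):print(q,np.round(d["uv"]),round(d["conf"],2),atz("top",d["uv"],.018))
E
```

```text
21.85 [ 0.3141  0.0699 -3.5215] (array([-0.07, -0.07,  0.04]), array([-0.001,  0.001,  0.   ]))
bowl [443. 261.] 0.76 [ 0.3402 -0.402   0.018 ]
bowl [351. 213.] 0.7 [ 0.494  -0.1081  0.018 ]
carton [165. 224.] 0.95 [0.4536 0.5033 0.018 ]
carton [118. 211.] 0.79 [0.4955 0.6619 0.018 ]
carton [231. 228.] 0.72 [0.4399 0.2878 0.018 ]
```

>>> drive_tool([
  {"translation":[-0.0007,0,0.0005],"rot":[0,0,0]},
  {"translation":[-0.0015,0,0.0008],"rot":[0,0,0]},
  {"translation":[-0.0018,0,0.001],"rot":[0,0,0]},
  {"translation":[-0.0018,0,0.001],"rot":[0,0,0]},
])

```text
t: 22.45
position: [0.4248, 0.2591, 0.0954]
tcp_rot: [0.657, 0.563, 0.382, -0.325]
force: [-2.2, -3.6, 4.2]
gripper_width: 0.0503
grip_force: 96.1
```

Scaled: -12 cm / 60 = -0.2, -9 cm / 60 = -0.15.

>>> drive_tool([
  {"translation":[0,0,0],"rot":[0,0,0]},
  {"translation":[0,0,0],"rot":[0,0,0]},
  {"translation":[0,0,0],"rot":[0,0,0]},
  {"translation":[0,0,0],"rot":[0,0,0]},
  {"translation":[0,0,0],"rot":[0,0,0]},
  {"translation":[0,0,0],"rot":[0,0,0]},
  {"translation":[0,0,-0.025],"rot":[0,0,0]},
  {"translation":[0,0,-0.0583],"rot":[0,0,0]},
  {"translation":[0,0,-0.1],"rot":[0,0,0]},
  {"translation":[0,0,-0.15],"rot":[0,0,0]},
  {"translation":[0,0,-0.2],"rot":[0,0,0]},
  {"translation":[0,0,-0.2],"rot":[0,0,0]},
], gripper=1)

```text
t: 23.65
position: [0.4097, 0.154, 0.1557]
tcp_rot: [0.658, 0.562, 0.382, -0.325]
force: [-0.0, 0.1, -0.0]
gripper_width: 0.0854
grip_force: 0.0
```

```bash
python3 - <<'E'
from h import *
s=sense();print(s["t"],s["position"])
# view pose: tool down, camera above bowl: tcp y-shifted
S=tool(carton((.4342,-.0701),-.156),-.03,.26,0);print("rel",rel(S),rel(tool(carton((.4342,-.0701),-.156),.05,.24,.6)),proj("top",[.4235,.2595,.15]))
for c in["top","scene"]:
  imaging.grab_frame(c)
  for q in ["nut1","bowl","carton"]:
    for d in models.boxes_of(q,c):print(c,q,np.round(d["uv"]),round(d["conf"],2),atz(c,d["uv"],.018))
E
```

```text
23.65 [0.4097 0.154  0.1557]
rel (array([ -3.26,   6.  , -26.65]), array([ 0.004, -1.05 , -0.002])) (array([ -1.02,   5.97, -18.71]), array([ 0.004, -0.45 , -0.001])) [[234.8697 227.7727]]
top bowl [342. 216.] 0.95 [ 0.4834 -0.0778  0.018 ]
top bowl [442. 260.] 0.75 [ 0.3417 -0.3973  0.018 ]
top carton [118. 213.] 0.83 [0.4885 0.6606 0.018 ]
top carton [232. 228.] 0.62 [0.439  0.2828 0.018 ]
top carton [165. 226.] 0.61 [0.4464 0.5038 0.018 ]
top carton [220. 226.] 0.17 [0.446  0.3221 0.018 ]
scene bowl [339. 218.] 0.78 [ 0.4649 -0.0882  0.018 ]
scene bowl [428. 205.] 0.59 [ 0.3779 -0.4107  0.018 ]
scene carton [128. 274.] 0.96 [0.5445 0.6479 0.018 ]
scene carton [186. 266.] 0.9 [0.4953 0.4719 0.018 ]
scene carton [254. 244.] 0.61 [0.4833 0.2353 0.018 ]
```

Scaled: -26.7 cm / 60 = -0.445, -3.3 cm / 60 = -0.055, -1.05 rad / 2 = -0.525.

>>> drive_tool([
  {"translation":[0.05,0.0083,-0.0833],"rot":[0,-0.025,0]},
  {"translation":[0.0667,0.025,-0.15],"rot":[0,-0.075,0]},
  {"translation":[0.05,0.0417,-0.2167],"rot":[0,-0.14,0]},
  {"translation":[0.0333,0.0583,-0.2833],"rot":[0,-0.21,0]},
  {"translation":[0,0.075,-0.35],"rot":[0,-0.28,0]},
  {"translation":[-0.025,0.0917,-0.4],"rot":[0,-0.35,0]},
  {"translation":[-0.055,0.1,-0.445],"rot":[0,-0.42,0]},
  {"translation":[-0.055,0.1,-0.445],"rot":[0,-0.485,0]},
  {"translation":[-0.055,0.1,-0.445],"rot":[0,-0.525,0]},
  {"translation":[-0.055,0.1,-0.445],"rot":[0,-0.525,0]},
  {"translation":[-0.055,0.1,-0.445],"rot":[0,-0.525,0]},
])

```text
t: 25.15
position: [0.4288, -0.0972, 0.2583]
tcp_rot: [0.759, 0.651, 0.001, 0.0]
force: [0.4, 0.0, -0.5]
gripper_width: 0.0855
grip_force: 0.0
```

```bash
python3 - <<'E'
from h import *
for i in range(3):
    s=sense();im=imaging.grab_frame("wrist");cv2.imwrite("pics/w9.png",im[:,:,::-1])
    for d in models.boxes_of("nut1","wrist"):
        P=atz("wrist",d["uv"],.018,s);print(np.round(d["uv"]),round(d["conf"],2),P[:2],np.hypot(*(P[:2]-[.4342,-.0701])).round(4))
    print("bowl",[(d["uv"],d["conf"],atz("wrist",d["uv"],.04,s)) for d in models.boxes_of("bowl","wrist")])
hs=cv2.cvtColor(im,cv2.COLOR_RGB2HSV);m=((hs[...,1]>70)&(hs[...,2]>25)).astype(np.uint8)
u,v=map(int,proj("wrist",[.4342,-.0701,.02],s)[0]);print(u,v)
n,l,st,ce=cv2.connectedComponentsWithStats(m[v-90:v+90,u-90:u+90]);print([(st[i,4],(ce[i]+[u-90,v-90]).round().tolist()) for i in range(1,n) if st[i,4]>40])
E
```

```text
[257. 123.] 0.76 [ 0.4137 -0.0368] 0.0391
[274. 141.] 0.69 [ 0.4299 -0.0609] 0.0101
[288. 129.] 0.65 [ 0.449  -0.0494] 0.0254
[283. 152.] 0.59 [ 0.4391 -0.0755] 0.0073
[266. 132.] 0.59 [ 0.4228 -0.0483] 0.0246
[296. 148.] 0.46 [ 0.456  -0.0727] 0.0219
bowl [([244.5, 351.2], 0.87, array([ 0.3443, -0.3394,  0.04  ])), ([274.4, 154.2], 0.6, array([ 0.4289, -0.0737,  0.04  ])), ([506.1, 65.9], 0.28, array([ 0.6892, -0.0192,  0.04  ]))]
[293. 147.] 0.71 [ 0.4523 -0.0729] 0.0183
[284. 151.] 0.66 [ 0.4403 -0.0754] 0.0081
[266. 130.] 0.64 [ 0.4226 -0.0474] 0.0255
[255. 122.] 0.56 [ 0.4113 -0.0367] 0.0404
[288. 130.] 0.54 [ 0.4492 -0.0525] 0.0231
[276. 139.] 0.47 [ 0.433  -0.0599] 0.0102
bowl [([275.0, 152.2], 0.87, array([ 0.4298, -0.0729,  0.04  ])), ([245.2, 350.5], 0.61, array([ 0.3445, -0.3396,  0.04  ])), ([275.4, 139.8], 0.47, array([ 0.4325, -0.0591,  0.04  ]))]
[288. 127.] 0.71 [ 0.449  -0.0491] 0.0257
[294. 148.] 0.7 [ 0.4532 -0.0742] 0.0195
[256. 120.] 0.69 [ 0.4131 -0.0351] 0.0408
[275. 141.] 0.69 [ 0.4312 -0.0624] 0.0083
[285. 153.] 0.68 [ 0.4408 -0.0789] 0.011
[265. 132.] 0.43 [ 0.4208 -0.0503] 0.0239
bowl [([246.2, 354.4], 0.74, array([ 0.3446, -0.3468,  0.04  ])), ([277.4, 150.4], 0.72, array([ 0.433 , -0.0717,  0.04  ])), ([483.1, 171.6], 0.72, array([ 0.6682, -0.1344,  0.04  ]))]
278 146
[(np.int32(677), [275.0, 138.0]), (np.int32(125), [286.0, 128.0])]
```

All six nuts show in the bowl in every frame, the furthest about 41 mm from its axis. The carton stands where it was, and the robot is touching nothing.

```bash
python3 -c "
from plant import job
print(job.finish_job())"
```

```text
the job is handed in; nothing more can be done
None
```

The job is handed in: the spout was pulled to its stop, all six nuts show in the white bowl on the last camera check, and the empty carton stands upright at its original spot with the gripper clear; the hand-in returned no verdict.

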